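# Turn a grill plate over on the ramp and fit it in the contact grill

### The arm

A 6-joint arm with a two-finger parallel gripper is mounted at the origin on the work surface. World frame = base frame: x ahead of the robot, y to its left, z up, the work surface at z = 0. Lengths are in m, angles in rad, forces in N, time in s.
With the tool pointing down it reaches from about 0.225 to 0.725 m from the base axis. Payload 3.1 kg.
Tool frame: the origin (TCP) lies on the centre line of the jaws, within the pads' length; the fingertips stand 17 mm ahead of it and the grasp point (between the pads) lies 2 mm behind it (ctrl.finger_overhang is the distance from the TCP to the fingertips, in m); x points along the fingers, y is the direction in which the jaws open and shut, and the axes are right-handed (so a half turn about x gives the same grasp; the last joint's range is limited). The gripper opens to 85 mm and grips with 20 to 120 N. Pads are 22 mm wide; open, the fingers measure 114 mm over their backs; the gripper's body (76 mm by 85 mm) begins 54 mm behind the grasp point. The pads swing forward as they close: fully open they stand 13 mm farther back than shut.
Start: joints at [-0.128, 0.048, 0.099, 1.622, 0, 1.443], TCP at [0.525, -0, 0.248] pointing down, gripper open.
Joint ranges: [-2.91, 2.91], [-0.99, 1.94], [-1.21, 1.42], [-2.12, 2.29], [-1.49, 1.47], [-3.14, 3.14]. Speed limits (rad/s): [2.79, 2.79, 3.14, 3.14, 3.14, 3.14].

### API

Orientations are given as a rotation vector (axis times angle).
In Python, from rig import ctrl gives the robot as it stands. The module is installed in compiled form; this text tells all that it offers.
- The arm moves only by the tool play_rows, never from a script. Its argument "targets" is text: rows parted by semicolons, each of 6 numbers parted by spaces: the shift along the tool's x, y, z each as a share of 75 cm, from -1 to 1, then the turn, a rotation vector about the tool's x, y, z each as a share of 180 degrees, from -1 to 1. In form: dx dy dz ax ay az; .... A call has 1 to 20 rows; each row is the pose to reach, as a shift and turn from the pose measured when the call began, along the tool's axes at that moment, turning the shorter way round; what a row does not reach only later rows make up. A row lasts 1/10 s, in which the tool goes at most 50 mm and 8.59 degrees, less where a joint would pass 70% of its speed; a pose out of reach is approached as far as the arm can. A call with a number of a shift or a turn outside -1 to 1 is refused whole. A call with a gripper value outside its range is refused whole. "claw" is the opening, from 0 (shut) to 1 (fully open), set as the call begins (left out, the last holds). The fingers move at their own pace and stop on an object; "grip_force" is the grip in N (left out, the last holds). Time passes only in rows, so rows that repeat a pose let the fingers close. It gives the time, the measured TCP pose, the force and the opening at its end, in the units of the state.
- ctrl.get_obs(): the state, without advancing time (a new reading comes with each control period).
- ctrl.camera(name): name is "scene" or "side" or "wrist"; returns (picture, depth): 384x512x3 uint8, red, green, blue; 384x512 float32, m along the optical axis (not along the pixel's ray), 0 where there is no reading.
- ctrl.get_calibration(name): a dict with "fx", "fy", "cx", "cy" (pixels), "R" (3x3) and "t" (3): a world point X has camera coordinates R X + t; the wrist camera has in their place "T_tool_cam" (4x4, takes a point from camera to tool coordinates, whose origin is the TCP and whose axes are the tool frame's). Camera axes: x right, y down, z forward; pixel columns grow to the right and rows downward; lengths in m; the calibration is good to about 2 mm. A picture is of the moment at which its call begins: read the wrist's pose just before it. get_calibration takes no time and is no camera call.
- ctrl.job_done(): hands the job in, once; it reports no verdict.
The state is a dict: "time_s": time; "joints": joint angles; "joint_velocities": joint speeds; "tau": joint torques, N m; "tcp_pos": TCP position; "tcp_rot": TCP orientation; "ft_force": force on the tool from outside, world axes, zero at the start; "wrist_torque": the same for the moment, N m; "grip_width": opening from 0.0 (shut) to 1.0 (fully open).
Only numpy, scipy, OpenCV 4.12 (cv2) and the standard library are available. Lean on these libraries where they do the work, as an engineer would, in place of code of your own. Each camera call takes 0.05 s, during which the arm holds its last target. There are 200 camera calls.

### The job

The loose grill plate lies with its bright smooth back up, but the contact grill needs it ribs up. Set it, still back up, on the top shelf of the steel turning ramp and let go, then push it slowly over the crest and down the ramp so that it flips and comes to lie flat on the blue landing pad with its dark ribs up. Then pick it up and lay it ribs up in the holder of the open grill, flat down between the low steel stops, let go of it, and leave the tongs, spatula, jar and bowl where they are.

Things in the scene. Friction and masses are not known exactly. Their poses are not given: they have to be found in the camera images.
- grill_plate: The loose grill plate, a rigid slab 120 x 64 x 12 mm, 0.17 to 0.34 kg. Origin at its very centre (6 mm from either face); x along its 120 mm length, y across its 64 mm width, z out of the bright smooth aluminium back. It starts flat on the counter with z up (back up); the opposite face is black with five lengthwise ribs. Its two ends are alike.
- ramp: The turning ramp, fixed sheet steel. Origin on the counter, midway across, right below the crest; x level and downhill, y across, z up. Level top shelf 83 mm high from x = -116 to 0 mm (the crest), 96 mm wide, no rims. From the crest a 62 degree slope falls to x = 42 mm, with low cheeks 90 mm apart at its sides; then a gutter, then the blue landing pad.
- ramp_crest (a point): Middle of the crest (shelf's downhill edge), 83 mm above the counter; axes as the ramp's. Pushed slowly (30 mm/s), the plate tips over it once its centre has passed it, slides down until its leading end catches in the gutter, and then leans on the slope with its upper end standing above the crest, within reach of a further push. Pushed fast, it shoots across.
- ramp_gutter (a point): Middle of the gutter's downhill edge, 70 mm downhill of the crest, axes as the ramp's. The gutter floor runs from 42 to 70 mm downhill of the crest, 3 mm above the counter; here the pad's edge rises 10 mm from it. The leaning plate falls over on to the pad when it is pushed, just above shelf height, until past upright: that point is then 30 to 80 mm downhill of the crest.
- ramp_deck (a point): Middle of the blue landing pad, on its top surface, 13 mm above the counter and 145 mm downhill of the crest; the pad is 150 mm long downhill, 130 mm wide, flat, no rims; axes as the ramp's.
- grill: The contact grill, fixed, silver, with its lid folded right back so that it lies flat behind the base (on the +x side). Origin on the counter below the middle of the plate holder; x along the holder's length, towards the lid, y across, z up. Base 180 x 170 mm, its black bed 45 mm above the counter, lid and handle no higher than 55 mm.
- grill_bed (a point): Middle of the plate holder, on the bed, 45 mm above the counter; axes as the grill's. Steel stops 6 mm high bound it: one across each end (130 mm apart inside, along x), and four at the corners of its long sides (74 mm apart inside, along y), each 18 mm long, leaving the middle 94 mm open for fingers. The plate's length goes along x, either way round.
- tongs: Bystander: steel tongs, 200 mm long, 14 mm high, lying on the counter.
- spatula: Bystander: spatula, 240 mm long, lying on the counter.
- jar: Bystander: amber jar, 64 mm across, 85 mm high.
- bowl: Bystander: blue bowl, 130 mm across, 55 mm high.
There are look-alikes about, which are no part of the job. Of the things like the grill_plate, leave any that is turquoise; of the rest the larger one is meant.

How it is judged:
By the outcome, as a careful person would: the job done as asked, in the order asked, and still so for the second after the job is handed in, with the robot touching nothing.
It also fails if it takes over 70 s, if anything falls off the work surface, if the arm or the gripper's body presses on something with over 40 N, if the wrist force passes 120 N, or if a joint passes its speed limit or range.

## Working session

There is one attempt and no reset: what is moved stays moved. The work goes in short steps, Python scripts to look and compute and a tool call to move; the robot and the scene stay as the last step left them, time stands still between calls to the robot, and variables do not carry over. Pictures are saved under pics/ and viewed, about 8 in all and at most 12, crops included, and the job is handed in when it is done.

Besides the shell and the picture viewer there is one more tool, called after "Call:" as name(argument=value, ...), one argument or row to a line, values as JSON. play_rows: Moves the arm, as the interface text tells. Its arguments: {"type":"object","properties":{"targets":{"type":"string"},"claw":{"type":"number"},"grip_force":{"type":"number"}},"required":["targets"]}

```bash
mkdir -p pics; ls; cat > h.py <<'E'
import numpy as np, cv2
from scipy.spatial.transform import Rotation as Ro
from rig import ctrl
def shot(n,f):
    o=ctrl.get_obs(); im,d=ctrl.camera(n); np.savez('pics/'+f+'.npz',im=im,d=d,p=o['tcp_pos'],r=o['tcp_rot'])
    cv2.imwrite('pics/'+f+'.png',im[:,:,::-1]); return im,d
def cloud(n,f):
    z=np.load('pics/'+f+'.npz'); d=z['d']; c=ctrl.get_calibration(n)
    v,u=np.mgrid[:384,:512]
    P=np.stack([(u-c['cx'])/c['fx']*d,(v-c['cy'])/c['fy']*d,d],-1)
    if 'R' in c: W=(P-np.array(c['t']))@np.array(c['R'])
    else:
        T=np.array(c['T_tool_cam']); Rt=Ro.from_rotvec(z['r']).as_matrix()
        W=(P@T[:3,:3].T+T[:3,3])@Rt.T+z['p']
    W[d==0]=np.nan
    return z['im'],W
E
python3 - <<'E'
from h import *
a,_=shot('scene','s0'); b,_=shot('side','d0'); 
cv2.imwrite('pics/both.png',cv2.resize(np.vstack([a,b])[:,:,::-1],(512,768))[:, :]) 
o=ctrl.get_obs(); print(o); print(ctrl.finger_overhang)
E
```

```text
pics
{'time_s': 0.1, 'joints': array([-1.27794473e-01,  4.86646442e-02,  9.77375077e-02,  1.62197003e+00,
        1.15620837e-05,  1.44301961e+00]), 'joint_velocities': array([ 0.00081754,  0.00011527,  0.00421247, -0.00122925, -0.00045184,
       -0.00027821]), 'tau': array([ 2.71639910e-03, -3.39851224e+01,  3.20935750e+01,  1.58655003e-02,
       -1.84533587e-04,  2.52461535e-05]), 'tcp_pos': array([5.24491559e-01, 5.91009569e-05, 2.47231892e-01]), 'tcp_rot': array([ 1.20843308,  1.21093008, -1.21061388]), 'ft_force': array([-0.22169405, -0.31230324,  0.82275426]), 'wrist_torque': array([-0.04861981, -0.0203632 ,  0.00787408]), 'grip_width': 1.0055026267378626}
0.017
```

View pics/s0.png

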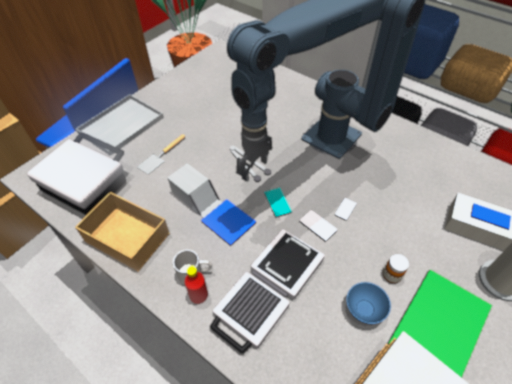

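View pics/d0.png

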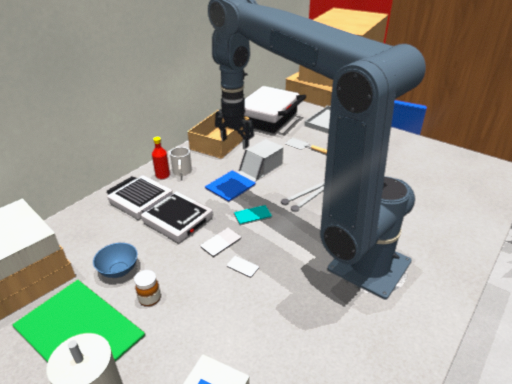

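Scene picture, three plate-like things: turquoise at (278,202), which I leave; a bright one at (319,225); and a smaller bright one at (345,208). The one at (319,225) looks meant, being the larger. The ramp is at (195,187) with its pad at (228,221), the grill bed is at (288,264), and the tongs are near the gripper. Next I'll measure and view an enlarged crop.

```bash
python3 - <<'E'
from h import *
im,W=cloud('scene','s0')
c=im[150:360,160:370][:,:,::-1]
cv2.imwrite('pics/c0.png',cv2.resize(c,(798,798),interpolation=cv2.INTER_CUBIC)[:600])
for n,(u,v) in dict(big=(319,225),small=(345,208),turq=(278,202),pad=(228,221),shelf=(195,178),bed=(288,264),counter=(300,320-100)).items(): print(n,W[v,u].round(3))
Z=W[:,:,2]
hsv=cv2.cvtColor(im,cv2.COLOR_RGB2HSV)
def rect(m,name):
    n,l,s,ce=cv2.connectedComponentsWithStats(m.astype(np.uint8))
    for i in range(1,n):
        if s[i,4]>60:
            P=W[l==i]; r=cv2.minAreaRect((P[:,:2]*1000).astype(np.float32)); print(name,s[i,4],ce[i].round(),'c',np.round(r[0]),'sz',np.round(r[1]),'ang',round(r[2],1),'z',np.nanmedian(P[:,2]).round(4))
box=np.zeros(Z.shape,bool); box[150:360,160:370]=1
rect(box&(Z>.006)&(Z<.018)&(hsv[...,1]<60)&(hsv[...,2]>170),'white')
rect(box&(Z>.006)&(Z<.022)&(hsv[...,0]>105)&(hsv[...,0]<125)&(hsv[...,1]>150),'blue')
rect(box&(Z>.074)&(Z<.092),'shelf')
rect(box&(Z>.038)&(Z<.05),'bed')
E
```

```text
big [0.425 0.207 0.011]
small [0.303 0.241 0.01 ]
turq [0.431 0.033 0.011]
pad [ 0.608 -0.057  0.011]
shelf [ 0.573 -0.238  0.084]
bed [0.633 0.218 0.046]
counter [0.446 0.141 0.008]
white 179 [345. 209.] c [304. 243.] sz [93. 46.] ang 5.1 z 0.0088
white 492 [318. 225.] c [426. 202.] sz [122.  64.] ang 82.3 z 0.011
blue 1209 [228. 222.] c [607. -57.] sz [148. 130.] ang 85.7 z 0.0118
shelf 724 [188. 180.] c [ 592. -251.] sz [141.  99.] ang 84.0 z 0.0813
shelf 182 [186. 261.] c [836. -27.] sz [79. 86.] ang 80.9 z 0.0845
bed 86 [204. 195.] c [ 595. -181.] sz [22. 87.] ang 82.6 z 0.044
bed 4824 [269. 284.] c [714. 208.] sz [363. 169.] ang 0.5 z 0.0433
```

View pics/c0.png

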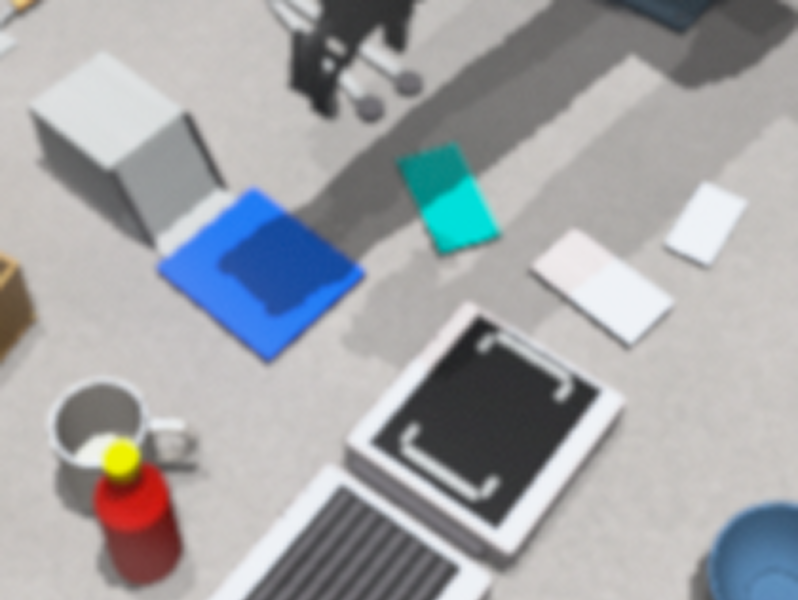

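The crop confirms it: the bright plate at crop (600,287) measures 122 x 64 mm, the small one 93 x 46 mm, so the first is the grill plate. Next, a helper that works out moves in tool axes, then I go above the plate.

```bash
cat >> h.py <<'E'
def plan(pos,jaw_deg):
    """shares to reach pos with tool down, jaw axis (mod 180) at jaw_deg from world x"""
    o=ctrl.get_obs(); R0=Ro.from_rotvec(o['tcp_rot']).as_matrix(); best=None
    for k in (0,180):
        a=np.radians(jaw_deg+k); y=np.array([np.cos(a),np.sin(a),0]); x=np.array([0,0,-1.]); R=np.stack([x,y,np.cross(x,y)],1)
        t=Ro.from_matrix(R0.T@R).as_rotvec()
        if best is None or np.linalg.norm(t)<np.linalg.norm(best): best=t
    s=R0.T@(np.array(pos)-o['tcp_pos'])
    print('pos',o['tcp_pos'].round(4),'ft',o['ft_force'].round(1),'j6',o['joints'][5].round(2),'grip',round(o['grip_width'],3),'t',round(o['time_s'],2))
    print('  shift',(s/.75).round(4),'turn',(best/np.pi).round(4),'rows>=',int(np.ceil(max(np.linalg.norm(s)/.05,np.degrees(np.linalg.norm(best))/8.59))))
    return s/.75,best/np.pi
E
python3 - <<'E'
from h import *
print(Ro.from_rotvec(ctrl.get_obs()['tcp_rot']).as_matrix().round(3))
T=ctrl.get_calibration('wrist'); print(np.array(T['T_tool_cam']).round(3),T['fx'])
plan((.426,.202,.22),-7.7)
E
```

```text
[[-0.002  1.    -0.   ]
 [ 0.    -0.    -1.   ]
 [-1.    -0.002 -0.   ]]
[[-0.001 -0.263  0.965 -0.126]
 [ 1.    -0.     0.001  0.   ]
 [-0.     0.965  0.263 -0.065]
 [ 0.     0.     0.     1.   ]] 271.9172646990495
pos [5.245e-01 1.000e-04 2.472e-01] ft [-0.2 -0.3  0.8] j6 1.44 grip 1.006 t 0.1
  shift [ 0.0367 -0.1313 -0.2692] turn [ 0.0428 -0.      0.0007] rows>= 5
```

Call:
play_rows(
  targets="0.0367 -0.1313 -0.2692 0.0428 0 0;0.0367 -0.1313 -0.2692 0.0428 0 0;0.0367 -0.1313 -0.2692 0.0428 0 0;0.0367 -0.1313 -0.2692 0.0428 0 0;0.0367 -0.1313 -0.2692 0.0428 0 0;0.0367 -0.1313 -0.2692 0.0428 0 0;0.0367 -0.1313 -0.2692 0.0428 0 0;0.0367 -0.1313 -0.2692 0.0428 0 0",
  claw=1,
)

```text
time_s: 0.9
tcp_pos: [0.4263, 0.2013, 0.2199]
tcp_rot: [1.307, 1.143, -1.31]
ft_force: [-0.3, 0.1, 0.6]
grip_width: 1.0
```

```bash
python3 - <<'E'
from h import *
shot('wrist','w1'); im,W=cloud('wrist','w1'); Z=W[...,2]
hsv=cv2.cvtColor(im,cv2.COLOR_RGB2HSV)
m=((Z>.007)&(Z<.018)&(hsv[...,1]<70)).astype(np.uint8)
n,l,s,ce=cv2.connectedComponentsWithStats(m)
for i in range(1,n):
    if s[i,4]>400:
        P=W[l==i]; r=cv2.minAreaRect((P[:,:2]*1000).astype(np.float32)); print(s[i,4],ce[i].round(),np.round(r[0],1),np.round(r[1],1),round(r[2],1),np.median(P[:,2]).round(4))
plan((.426,.202,.05),-7.7)
E
```

```text
4856 [257. 164.] [425.4 201.2] [119.8  64.1] 82.8 0.0123
2653 [155. 148.] [302.7 241.3] [88.3 46.7] 5.6 0.0089
881 [ 15. 286.] [57.8 80.9] [78.4 38.7] 30.9 0.012
pos [0.4265 0.2011 0.2199] ft [-0.5  0.3  0.4] j6 2.0 grip 1.0 t 0.95
  shift [ 0.2266 -0.0004 -0.0012] turn [-0.0005  0.0001  0.0006] rows>= 4
```

View pics/w1.png

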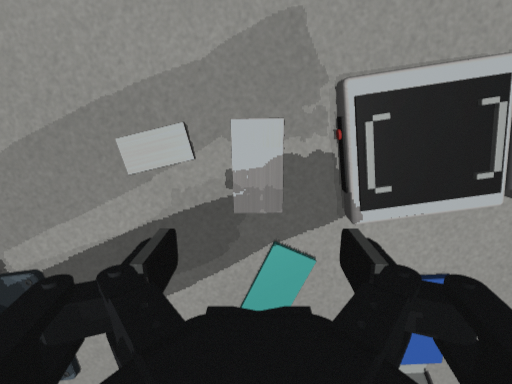

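Wrist picture: the plate is centred at (257,164). It measures 120 x 64 mm with its centre at (425.4, 201.2) mm, agreeing with the first estimate. I descend with the jaws at 0.9, slowing down near the counter.

Call:
play_rows(
  targets="0.06 -0.0013 0 0 0 0;0.12 -0.0013 0 0 0 0;0.18 -0.0013 0 0 0 0;0.22 -0.0013 0 0 0 0;0.245 -0.0013 0 0 0 0;0.255 -0.0013 0 0 0 0;0.26 -0.0013 0 0 0 0;0.2627 -0.0013 0 0 0 0;0.2627 -0.0013 0 0 0 0",
  claw=0.9,
)

```text
time_s: 1.85
tcp_pos: [0.4264, 0.2013, 0.0241]
tcp_rot: [1.31, 1.142, -1.309]
ft_force: [0.7, 0.0, -0.0]
grip_width: 0.899
```

Call:
play_rows(
  targets="0.004 0 0 0 0 0;0.0055 0 0 0 0 0;0.0068 0 0 0 0 0;0.0068 0 0 0 0 0",
)

```text
time_s: 2.25
tcp_pos: [0.4263, 0.2014, 0.019]
tcp_rot: [1.309, 1.142, -1.309]
ft_force: [-0.6, 0.1, -0.5]
grip_width: 0.9
```

```bash
python3 - <<'E'
from h import *
shot('wrist','w2'); im,W=cloud('wrist','w2'); Z=W[...,2]
plan((.4255,.2012,.016),-7.3)
for u in range(140,260,8): print(u,[ (v,Z[v,u].round(3)) for v in (230,)])
E
```

```text
pos [0.4263 0.2014 0.0191] ft [ 0.9 -0.7 -0.7] j6 2.01 grip 0.899 t 2.3
  shift [ 0.0041 -0.001   0.0004] turn [-0.0028 -0.0002 -0.    ] rows>= 1
140 [(230, np.float64(-0.001))]
148 [(230, np.float64(-0.001))]
156 [(230, np.float64(0.0))]
164 [(230, np.float64(0.0))]
172 [(230, np.float64(0.022))]
180 [(230, np.float64(0.022))]
188 [(230, np.float64(0.0))]
196 [(230, np.float64(0.013))]
204 [(230, np.float64(0.012))]
212 [(230, np.float64(0.013))]
220 [(230, np.float64(0.011))]
228 [(230, np.float64(0.012))]
236 [(230, np.float64(0.013))]
244 [(230, np.float64(0.012))]
252 [(230, np.float64(0.013))]
```

View pics/w2.png

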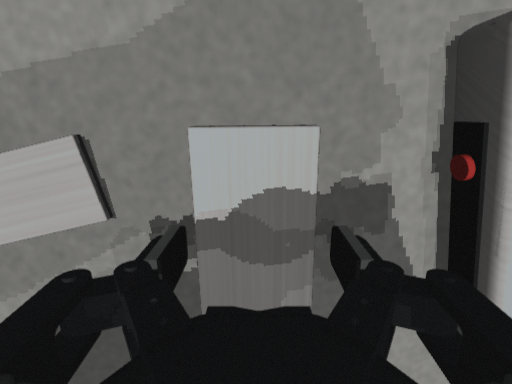

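```bash
python3 - <<'E'
from h import *
im,W=cloud('wrist','w2'); Z=W[...,2]
for v in range(224,300,6): print(v,[f'{Z[v,u]*1000:.0f}' for u in range(148,196,4)])
E
```

```text
224 ['1', '1', '-1', '2', '-0', '0', '0', '-0', '1', '-0', '1', '0']
230 ['-1', '-0', '0', '-0', '0', '23', '22', '22', '22', '17', '0', '-0']
236 ['1', '-0', '1', '20', '29', '29', '29', '28', '23', '16', '-0', '1']
242 ['-0', '28', '28', '36', '36', '35', '35', '30', '23', '17', '-0', '1']
248 ['33', '34', '41', '41', '42', '40', '36', '30', '25', '19', '0', '-0']
254 ['46', '46', '46', '46', '46', '41', '36', '32', '26', '18', '-1', '1']
260 ['50', '50', '50', '50', '46', '41', '36', '31', '25', '20', '-1', '1']
266 ['57', '50', '50', '50', '47', '42', '38', '32', '26', '20', '-0', '-0']
272 ['61', '61', '52', '50', '49', '42', '39', '33', '28', '0', '-0', '1']
278 ['65', '63', 'nan', '50', '71', '43', '39', '33', '1', '1', '1', '1']
284 ['75', '75', '74', '74', '74', '74', '39', '35', '1', '0', '0', '1']
290 ['77', '77', '78', '78', '77', '77', '76', '0', '0', '0', '0', '0']
296 ['80', '81', '80', '80', '80', 'nan', '80', '80', '0', '0', '1', '2']
```

The fingertips are about 4 mm ahead of the TCP at 0.9 open, and should be about 8–11 mm ahead at 64 mm. I go to TCP z of about 13 mm, close, then test the lift.

Call:
play_rows(
  targets="0.004 -0.001 0 -0.0028 0 0;0.0075 -0.001 0 -0.0028 0 0;0.008 -0.001 0 -0.0028 0 0",
)

```text
time_s: 2.6
tcp_pos: [0.425, 0.2013, 0.0124]
tcp_rot: [1.302, 1.147, -1.303]
ft_force: [0.2, 0.2, -1.1]
grip_width: 0.899
```

Call:
play_rows(
  targets="0 0 0 0 0 0;0 0 0 0 0 0;0 0 0 0 0 0;0 0 0 0 0 0;0 0 0 0 0 0;0 0 0 0 0 0",
  claw=0.5,
  grip_force=50,
)

```text
time_s: 3.2
tcp_pos: [0.4252, 0.2014, 0.0126]
tcp_rot: [1.302, 1.147, -1.303]
ft_force: [0.3, 0.3, 1.9]
grip_width: 0.732
```

Call:
play_rows(
  targets="-0.01 0 0 0 0 0;-0.04 0 0 0 0 0;-0.1 0 0 0 0 0;-0.15 0 0 0 0 0;-0.21 0 0 0 0 0;-0.25 0 0 0 0 0;-0.25 0 0 0 0 0",
)

```text
time_s: 3.9
tcp_pos: [0.428, 0.2022, 0.2058]
tcp_rot: [1.309, 1.143, -1.294]
ft_force: [-0.0, -0.6, -1.6]
grip_width: 0.733
```

```bash
python3 - <<'E'
from h import *
plan((.598,-.22,.27),-4.3)
E
```

```text
pos [0.428  0.2022 0.2058] ft [-0.  -0.6 -1.6] j6 2.0 grip 0.733 t 3.9
  shift [-0.0854  0.2971  0.5292] turn [-0.0167 -0.0013 -0.0028] rows>= 10
```

```bash
python3 - <<'E'
from h import *
for n,f in (('scene','s0'),('side','d0')):
    im,W=cloud(n,f); Z=W[...,2]; X=W[...,0];Y=W[...,1]
    hsv=cv2.cvtColor(im,cv2.COLOR_RGB2HSV)
    reg=(X>.5)&(X<.7)&(Y>-.35)&(Y<.05)
    m=reg&(Z>.006)&(Z<.022)&(hsv[...,0]>105)&(hsv[...,0]<125)&(hsv[...,1]>150)
    r=cv2.minAreaRect((W[m][:,:2]*1000).astype(np.float32)); print(n,'pad',np.round(r[0],1),np.round(r[1],1),round(r[2],1),np.median(Z[m]).round(4))
    m=reg&(abs(Z-.083)<.003)
    r=cv2.minAreaRect((W[m][:,:2]*1000).astype(np.float32)); print('shelf',m.sum(),np.round(r[0],1),np.round(r[1],1),round(r[2],1),np.median(Z[m]).round(4)); print(cv2.boxPoints(r).round(0).tolist())
    for q in (90,83): pass
    a=np.radians(85); d=np.array([np.cos(a),np.sin(a)])
    m=reg&(Z>.02)&(Z<.07)&(Y>-.21)&(Y<-.15)   # slope
    A=np.c_[X[m],Y[m],np.ones(m.sum())]
    c,*_=np.linalg.lstsq(A,Z[m],rcond=None); res=Z[m]-A@c; k=abs(res)<.006
    c,*_=np.linalg.lstsq(A[k],Z[m][k],rcond=None); g=-c[:2]
    print('slope dir',np.degrees(np.arctan2(g[1],g[0])).round(1),'steep',np.degrees(np.arctan(np.hypot(*g))).round(1),'crest y at x=.596',((.083-c[2]-c[0]*.596)/c[1]).round(4))
E
```

```text
scene pad [607.  -56.8] [148.3 129.9] 85.7 0.0118
shelf 483 [ 592.3 -254.5] [128.6  96.5] 85.0 0.0823
[[539.0, -314.0], [635.0, -323.0], [646.0, -195.0], [550.0, -186.0]]
slope dir 84.7 steep 54.4 crest y at x=.596 -0.2112
side pad [600.  -56.6] [152.2 135.6] 84.5 0.0116
shelf 287 [ 585.4 -255. ] [129.5 100.1] 86.3 0.082
[[531.0, -316.0], [631.0, -323.0], [640.0, -194.0], [540.0, -187.0]]
slope dir 88.2 steep 42.6 crest y at x=.596 -0.226
```

```bash
python3 - <<'E'
from h import *
plan((.5925,-.232,.25),-4.8)
E
```

```text
pos [0.428  0.2022 0.2058] ft [-0.  -0.6 -1.6] j6 2.0 grip 0.733 t 3.9
  shift [-0.0589  0.2916  0.5461] turn [-0.0139 -0.0013 -0.0028] rows>= 10
```

Call:
play_rows(
  targets="-0.01 0.01 0.02 0 0 0;-0.025 0.03 0.06 0 0 0;-0.04 0.055 0.105 0 0 0;-0.059 0.08 0.15 -0.003 -0.001 -0.002;-0.059 0.105 0.2 -0.005 -0.001 -0.002;-0.059 0.13 0.25 -0.006 -0.001 -0.002;-0.059 0.16 0.3 -0.007 -0.001 -0.002;-0.059 0.186 0.35 -0.008 -0.001 -0.002;-0.059 0.212 0.4 -0.009 -0.001 -0.003;-0.059 0.238 0.45 -0.01 -0.001 -0.003;-0.059 0.262 0.49 -0.012 -0.001 -0.003;-0.059 0.28 0.525 -0.014 -0.001 -0.003;-0.059 0.2916 0.5461 -0.014 -0.001 -0.003;-0.059 0.2916 0.5461 -0.014 -0.001 -0.003;-0.059 0.2916 0.5461 -0.014 -0.001 -0.003",
)

```text
time_s: 5.4
tcp_pos: [0.5916, -0.2316, 0.2476]
tcp_rot: [1.271, 1.174, -1.273]
ft_force: [0.2, 0.2, -1.6]
grip_width: 0.736
```

```bash
python3 - <<'E'
from h import *
shot('wrist','w3'); im,W=cloud('wrist','w3'); Z=W[...,2]
hsv=cv2.cvtColor(im,cv2.COLOR_RGB2HSV)
m=(Z>.005)&(Z<.022)&(hsv[...,0]>105)&(hsv[...,0]<125)&(hsv[...,1]>150)
r=cv2.minAreaRect((W[m][:,:2]*1000).astype(np.float32)); print('pad',m.sum(),np.round(r[0],1),np.round(r[1],1),round(r[2],1),np.median(Z[m]).round(4))
m=abs(Z-.083)<.003
r=cv2.minAreaRect((W[m][:,:2]*1000).astype(np.float32)); print('shelf',m.sum(),np.round(r[0],1),np.round(r[1],1),round(r[2],1)); print(cv2.boxPoints(r).round(0).tolist())
plan((.5925,-.232,.13),-4.8)
E
```

```text
pad 9297 [603.6 -86.7] [ 95.9 128.2] 85.3 0.0132
shelf 817 [ 790.6 -329.3] [177.6 280.9] 8.3
[[682.0, -203.0], [723.0, -481.0], [899.0, -455.0], [858.0, -177.0]]
pos [ 0.5917 -0.2311  0.2484] ft [-0.4  0.  -1.4] j6 1.18 grip 0.733 t 5.45
  shift [0.1578 0.0018 0.0016] turn [ 0.0002 -0.001   0.0012] rows>= 3
```

View pics/w3.png

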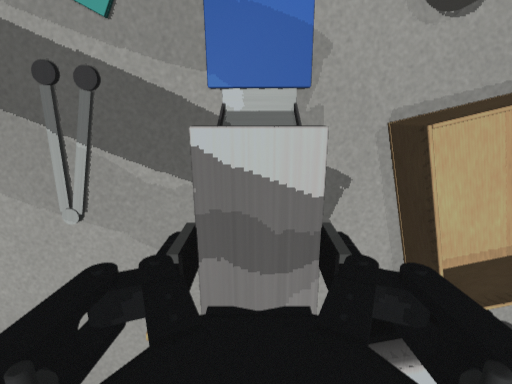

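Wrist picture: the plate is held square, with slope, cheeks (222–300, 115) and the pad's near edge (208–311, 86) in line with it. The pad edge puts the crest at (594,-204), agreeing with (596,-202) from the scene camera within 2–3 mm. Lowering now.

Call:
play_rows(
  targets="0.05 0.001 0.002 0 -0.001 0.001;0.1 0.0015 0.003 0 -0.001 0.001;0.15 0.0015 0.003 0 -0.001 0.001;0.185 0.0015 0.003 0 -0.001 0.001;0.195 0.0015 0.003 0 -0.001 0.001;0.2 0.0015 0.003 0 -0.001 0.001;0.2025 0.0015 0.003 0 -0.001 0.001;0.2025 0.0015 0.003 0 -0.001 0.001",
)

```text
time_s: 6.25
tcp_pos: [0.5933, -0.2333, 0.0987]
tcp_rot: [1.27, 1.166, -1.269]
ft_force: [0.7, 0.0, -3.0]
grip_width: 0.735
```

Call:
play_rows(
  targets="0.0027 0 0 0 0 0;0.0027 0 0 0 0 0",
)

```text
time_s: 6.45
tcp_pos: [0.5943, -0.2338, 0.0984]
tcp_rot: [1.27, 1.163, -1.267]
ft_force: [-0.2, 0.1, -3.1]
grip_width: 0.734
```

Call:
play_rows(
  targets="0.0013 0 0 0 0 0;0.0013 0 0 0 0 0",
)

```text
time_s: 6.65
tcp_pos: [0.5946, -0.2341, 0.0979]
tcp_rot: [1.271, 1.162, -1.267]
ft_force: [0.0, -0.4, -1.5]
grip_width: 0.73
```

```bash
python3 - <<'E'
from h import *
b,_=shot('side','d1'); a,_=shot('scene','s1')
f=lambda i,u,v,w,h:cv2.resize(i[v:v+h,u:u+w][:,:,::-1],(400,400),interpolation=cv2.INTER_CUBIC)
cv2.imwrite('pics/c1.png',np.hstack([f(b,190,90,120,120),f(a,150,120,120,120)]))
print(Ro.from_rotvec(ctrl.get_obs()['tcp_rot']).as_matrix().round(3)); plan((.5925,-.233,.0955),-4.7)
for n,q in (('wrist','w4'),):
    shot(n,q); im,W=cloud(n,q)
    for v in (130,150,170,190,210,230): print(v,W[v,215].round(3),W[v,256].round(3),W[v,300].round(3))
E
```

```text
[[ 0.005  0.997 -0.083]
 [-0.003 -0.083 -0.997]
 [-1.     0.006  0.003]]
pos [ 0.5944 -0.2339  0.0975] ft [-0.1 -0.3 -3. ] j6 1.17 grip 0.732 t 6.75
  shift [ 0.0027 -0.0026 -0.001 ] turn [-0.0003  0.0009 -0.0018] rows>= 1
130 [ 0.58  -0.175  0.097] [ 0.599 -0.176  0.097] [ 0.619 -0.178  0.097]
150 [ 0.579 -0.184  0.097] [ 0.598 -0.185  0.097] [ 0.618 -0.187  0.098]
170 [ 0.578 -0.193  0.096] [ 0.597 -0.195  0.097] [ 0.618 -0.197  0.097]
190 [ 0.577 -0.203  0.097] [ 0.596 -0.204  0.098] [ 0.617 -0.206  0.098]
210 [ 0.575 -0.213  0.096] [ 0.595 -0.215  0.097] [ 0.617 -0.216  0.098]
230 [ 0.574 -0.224  0.096] [ 0.595 -0.225  0.097] [ 0.617 -0.227  0.097]
```

View pics/c1.png

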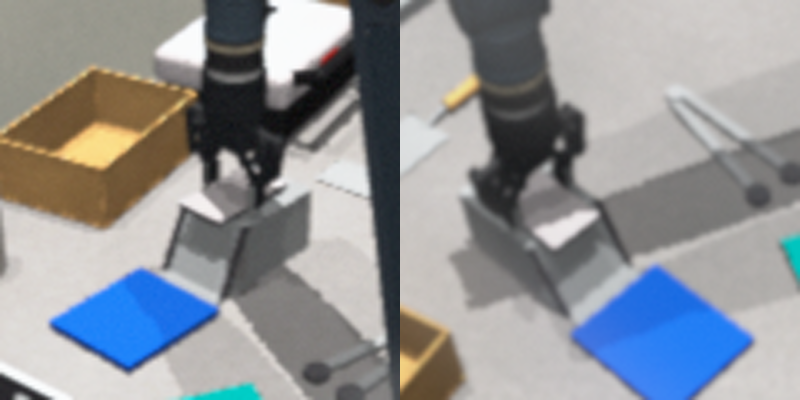

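The plate is flat, 2 mm above the shelf, overhanging the crest by about 30 mm. Lowering the rest.

Call:
play_rows(
  targets="0.0035 -0.002 -0.001 0 0 0;0.0035 -0.002 -0.001 0 0 0;0.0035 -0.002 -0.001 0 0 0;0.0035 -0.002 -0.001 0 0 0",
)

```text
time_s: 7.2
tcp_pos: [0.5936, -0.2335, 0.0959]
tcp_rot: [1.271, 1.16, -1.266]
ft_force: [0.8, -0.6, 2.4]
grip_width: 0.735
```

Call:
play_rows(
  targets="0 0 0 0 0 0;0 0 0 0 0 0;0 0 0 0 0 0;0 0 0 0 0 0;-0.02 0 0 0 0 0;-0.06 0 0 0 0 0;-0.1 0 0 0 0 0;-0.1 0 0 0 0 0",
  claw=1,
)

```text
time_s: 8.0
tcp_pos: [0.5959, -0.2346, 0.1783]
tcp_rot: [1.272, 1.149, -1.261]
ft_force: [1.0, -1.1, 0.6]
grip_width: 0.998
```

```bash
python3 - <<'E'
from h import *
shot('wrist','w5'); im,W=cloud('wrist','w5'); Z=W[...,2]; hsv=cv2.cvtColor(im,cv2.COLOR_RGB2HSV)
m=(abs(Z-.0955)<.004)&(hsv[...,1]<70)
n,l,s,ce=cv2.connectedComponentsWithStats(m.astype(np.uint8))
i=1+s[1:,4].argmax(); P=W[l==i]; r=cv2.minAreaRect((P[:,:2]*1000).astype(np.float32)); print(s[i,4],np.round(r[0],1),np.round(r[1],1),round(r[2],1),np.median(P[:,2]).round(4)); print(cv2.boxPoints(r).round(0).tolist())
plan((.595-.132*.082,-.203-.132*.9966,.15),-4.7)
E
```

```text
11372 [ 594.3 -233.6] [120.4  64.1] 85.2 0.0953
[[557.0, -291.0], [621.0, -296.0], [631.0, -176.0], [567.0, -171.0]]
pos [ 0.5951 -0.2342  0.1757] ft [ 0.   0.2 -0.7] j6 1.17 grip 1.001 t 8.05
  shift [ 0.0352 -0.004   0.1343] turn [-0.0003  0.0022 -0.0048] rows>= 3
```

The plate lies flat on the shelf: centre (594.3,-233.6), top at 95.3 mm, 85.2°, square to the ramp. Next I shut the jaws, go behind its uphill end and down.

```bash
python3 - <<'E'
from h import *
plan((.5855,-.3185,.16),-4.8); plan((.5855,-.3185,.105),-4.8)
E
```

```text
pos [ 0.5951 -0.2342  0.1757] ft [ 0.   0.2 -0.7] j6 1.17 grip 1.001 t 8.05
  shift [ 0.0217 -0.0038  0.113 ] turn [ 0.0003  0.0022 -0.0048] rows>= 2
pos [ 0.5951 -0.2342  0.1757] ft [ 0.   0.2 -0.7] j6 1.17 grip 1.001 t 8.05
  shift [ 0.095  -0.0049  0.1125] turn [ 0.0003  0.0022 -0.0048] rows>= 3
```

Call:
play_rows(
  targets="0 -0.002 0.04 0 0.002 -0.005;0 -0.004 0.08 0 0.002 -0.005;0 -0.005 0.113 0 0.002 -0.005;0 -0.005 0.113 0 0.002 -0.005;0 -0.005 0.113 0 0.002 -0.005;0 -0.005 0.113 0 0.002 -0.005;0 -0.005 0.113 0 0.002 -0.005;0.02 -0.005 0.113 0 0.002 -0.005;0.045 -0.005 0.113 0 0.002 -0.005;0.07 -0.005 0.113 0 0.002 -0.005;0.07 -0.005 0.113 0 0.002 -0.005",
  claw=0,
)

```text
time_s: 9.15
tcp_pos: [0.583, -0.3165, 0.1187]
tcp_rot: [1.269, 1.178, -1.273]
ft_force: [-0.9, 0.0, -0.6]
grip_width: -0.0
```

```bash
python3 - <<'E'
from h import *
plan((.5855,-.3185,.105),-4.8)
a=shot('wrist','w6'); im,W=cloud('wrist','w6'); Z=W[...,2]
for v in range(180,330,10): print(v,[f'{Z[v,u]*1000:.0f}/{W[v,u,1]*1000:.0f}' for u in (240,256,272)])
E
```

```text
pos [ 0.583  -0.3165  0.1187] ft [-0.9  0.  -0.6] j6 1.05 grip -0.0 t 9.15
  shift [0.0183 0.0037 0.0024] turn [ 0.0005 -0.0011  0.0025] rows>= 1
180 ['95/-287', '95/-288', '95/-289']
190 ['83/-296', '83/-297', '83/-298']
200 ['83/-303', '83/-303', '83/-304']
210 ['82/-310', '83/-310', '84/-311']
220 ['84/-316', '110/-306', '82/-318']
230 ['113/-310', '122/-306', '121/-307']
240 ['125/-310', '133/-306', '133/-307']
250 ['147/-304', '139/-308', '143/-306']
260 ['151/-305', '139/-313', '152/-306']
270 ['159/-305', '140/-317', '159/-306']
280 ['172/-300', '139/-322', '171/-302']
290 ['177/-301', '140/-327', '171/-305']
300 ['181/-300', '-0/-440', '171/-309']
310 ['182/-303', '177/-307', '176/-308']
320 ['nan/nan', '182/-306', '181/-308']
```

Call:
play_rows(
  targets="0.008 0.004 0.001 0 -0.001 0.002;0.016 0.004 0.001 0 -0.001 0.002;0.019 0.004 0.001 0 -0.001 0.002;0.019 0.004 0.001 0 -0.001 0.002;0.019 0.004 0.001 0 -0.001 0.002",
)

```text
time_s: 9.7
tcp_pos: [0.5867, -0.3183, 0.1069]
tcp_rot: [1.269, 1.167, -1.269]
ft_force: [0.4, 0.7, 0.9]
grip_width: -0.001
```

```bash
python3 - <<'E'
from h import *
plan((.595-.07*.082,-.203-.07*.9966,.105),-4.8)
E
```

```text
pos [ 0.5867 -0.3183  0.1069] ft [0.4 0.7 0.9] j6 1.06 grip -0.001 t 9.7
  shift [ 0.0024 -0.0016 -0.0607] turn [ 0.0005  0.0004 -0.0004] rows>= 1
```

Call:
play_rows(
  targets="0.003 0 -0.004 0 0 0;0.003 0 -0.008 0 0 0;0.003 0 -0.012 0 0 0;0.003 0 -0.0155 0 0 0;0.003 0 -0.019 0 0 0;0.003 0 -0.0225 0 0 0;0.003 0 -0.026 0 0 0;0.003 -0.001 -0.0295 0 0 0;0.003 -0.001 -0.033 0 0 0;0.003 -0.001 -0.0365 0 0 0;0.003 -0.001 -0.04 0 0 0;0.003 -0.001 -0.0435 0 0 0;0.003 -0.001 -0.047 0 0 0",
)

```text
time_s: 11.0
tcp_pos: [0.5889, -0.283, 0.1047]
tcp_rot: [1.269, 1.167, -1.269]
ft_force: [-0.2, -1.5, 0.8]
grip_width: 0.002
```

```bash
python3 - <<'E'
from h import *
plan((.595-.07*.082,-.203-.07*.9966,.105),-4.8)
shot('wrist','w7'); im,W=cloud('wrist','w7'); Z=W[...,2]; hsv=cv2.cvtColor(im,cv2.COLOR_RGB2HSV)
m=(abs(Z-.0955)<.005)&(hsv[...,1]<70)
n,l,s,ce=cv2.connectedComponentsWithStats(m.astype(np.uint8))
i=1+s[1:,4].argmax(); P=W[l==i]; r=cv2.minAreaRect((P[:,:2]*1000).astype(np.float32)); print(s[i,4],np.round(r[0],1),np.round(r[1],1),round(r[2],1),np.median(P[:,2]).round(4))
E
```

```text
pos [ 0.5889 -0.283   0.1047] ft [-0.2 -1.5  0.8] j6 1.1 grip 0.002 t 11.0
  shift [-0.0004 -0.0007 -0.0136] turn [ 0.0005  0.0005 -0.0005] rows>= 1
29202 [ 594.4 -221.8] [103.6  64.5] 85.3 0.0953
```

Call:
play_rows(
  targets="0 0 -0.0035 0 0 0;0 0 -0.007 0 0 0;0 -0.001 -0.0105 0 0 0;0 -0.001 -0.014 0 0 0;0 -0.001 -0.0175 0 0 0;0 -0.001 -0.0205 0 0 0;0 -0.001 -0.0235 0 0 0;0 -0.001 -0.0265 0 0 0;0 -0.001 -0.0265 0 0 0;0 -0.001 -0.0265 0 0 0;0 -0.001 -0.0265 0 0 0",
)

```text
time_s: 12.15
tcp_pos: [0.5897, -0.2621, 0.1043]
tcp_rot: [1.27, 1.169, -1.268]
ft_force: [0.1, 0.5, -0.7]
grip_width: -0.001
```

```bash
python3 - <<'E'
from h import *
b,_=shot('side','d2'); a,_=shot('scene','s2'); w,_=shot('wrist','w8')
f=lambda i,u,v,w,h:cv2.resize(i[v:v+h,u:u+w][:,:,::-1],(400,400),interpolation=cv2.INTER_CUBIC)
cv2.imwrite('pics/c2.png',np.hstack([f(b,190,90,120,120),f(a,150,120,120,120)]))
plan((.595,-.203,.105),-4.8)
im,W=cloud('wrist','w8')
for v in range(10,250,15): print(v,W[v,256].round(3))
E
```

```text
pos [ 0.5897 -0.2624  0.1044] ft [ 0.  -0.5  1.1] j6 1.13 grip -0.001 t 12.3
  shift [-0.0008  0.0005 -0.0795] turn [ 0.0006  0.0001 -0.0003] rows>= 2
10 [ 0.6   -0.128  0.013]
25 [ 0.599 -0.134  0.004]
40 [ 0.598 -0.144  0.003]
55 [ 0.597 -0.158  0.02 ]
70 [ 0.596 -0.171  0.047]
85 [ 0.596 -0.182  0.066]
100 [ 0.595 -0.191  0.083]
115 [ 0.594 -0.198  0.097]
130 [ 0.594 -0.204  0.109]
145 [ 0.594 -0.21   0.112]
160 [ 0.592 -0.222  0.083]
175 [ 0.592 -0.23   0.084]
190 [ 0.591 -0.239  0.083]
205 [ 0.59  -0.247  0.084]
220 [ 0.59  -0.252  0.096]
235 [ 0.59  -0.252  0.113]
```

View pics/c2.png

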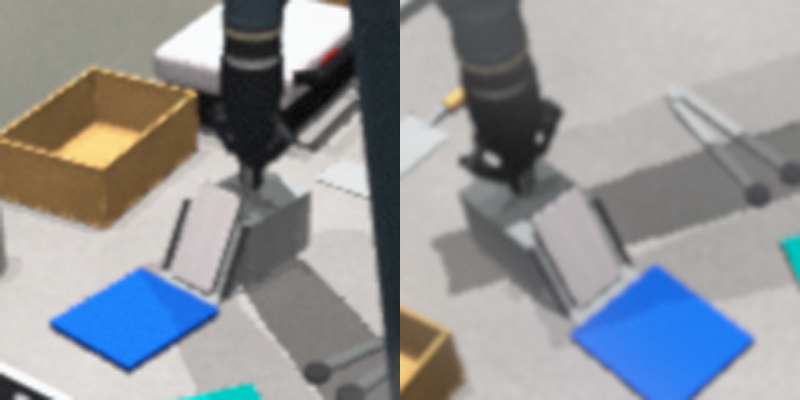

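The plate now leans in the gutter with its back facing out; its upper end is at y=-0.21, z=0.112, just past the crest. The crop shows it straight between the cheeks. Pushing on at shelf height.

Call:
play_rows(
  targets="0 0 -0.014 0 0 0;0 0 -0.028 0 0 0;0 0 -0.04 0 0 0;0 0 -0.045 0 0 0;0 0 -0.049 0 0 0;0 0 -0.053 0 0 0;0 0 -0.057 0 0 0;0 0 -0.061 0 0 0;0 0 -0.065 0 0 0;0 0 -0.069 0 0 0;0 0 -0.073 0 0 0;0 0 -0.077 0 0 0;0 0 -0.081 0 0 0;0 0 -0.085 0 0 0;0 0 -0.089 0 0 0;0 0 -0.093 0 0 0;0 0 -0.097 0 0 0;0 0 -0.101 0 0 0;0 0 -0.105 0 0 0;0 0 -0.109 0 0 0",
)

```text
time_s: 14.3
tcp_pos: [0.5964, -0.1806, 0.1043]
tcp_rot: [1.27, 1.168, -1.269]
ft_force: [0.5, -0.1, 0.0]
grip_width: -0.001
```

```bash
python3 - <<'E'
from h import *
plan((.595+.06*.082,-.203+.06*.9966,.105),-4.8)
shot('wrist','w9')
im,W=cloud('wrist','w9')
for v in range(10,250,20): print(v,W[v,256].round(3))
E
```

```text
pos [ 0.5964 -0.1806  0.1043] ft [ 0.5 -0.1  0. ] j6 1.25 grip -0.001 t 14.3
  shift [-0.0009  0.0005 -0.0501] turn [ 0.0006  0.0001 -0.0003] rows>= 1
10 [ 0.607 -0.046  0.014]
30 [ 0.606 -0.058  0.012]
50 [ 0.604 -0.071  0.014]
70 [ 0.603 -0.085  0.013]
90 [ 0.602 -0.099  0.012]
110 [ 0.601 -0.113  0.014]
130 [ 0.6   -0.128  0.012]
150 [ 0.598 -0.145  0.003]
170 [ 0.598 -0.153  0.048]
190 [ 0.598 -0.156  0.089]
210 [ 0.598 -0.157  0.115]
230 [ 0.597 -0.163  0.123]
```

Nearly upright now. Continuing gently.

Call:
play_rows(
  targets="0 0 -0.003 0 0 0;0 0 -0.0065 0 0 0;0 0 -0.01 0 0 0;0 0 -0.0135 0 0 0;0 0 -0.017 0 0 0;0 0 -0.0205 0 0 0;0 0 -0.024 0 0 0;0 0 -0.0275 0 0 0;0 0 -0.031 0 0 0;0 0 -0.0345 0 0 0;0 0 -0.038 0 0 0;0 0 -0.041 0 0 0;0 0 -0.041 0 0 0;0 0 -0.041 0 0 0;0 0 -0.041 0 0 0",
)

```text
time_s: 15.85
tcp_pos: [0.599, -0.1496, 0.1044]
tcp_rot: [1.27, 1.169, -1.268]
ft_force: [-0.2, -0.5, -0.0]
grip_width: 0.001
```

```bash
python3 - <<'E'
from h import *
plan((.595+.06*.082,-.203+.06*.9966,.105),-4.8)
shot('wrist','w10')
im,W=cloud('wrist','w10')
for v in range(10,250,20): print(v,W[v,256].round(3),im[v,256])
E
```

```text
pos [ 0.599  -0.1496  0.1044] ft [-0.2 -0.5 -0. ] j6 1.3 grip 0.001 t 15.85
  shift [-0.0008  0.0005 -0.0086] turn [ 0.0007 -0.     -0.0003] rows>= 1
10 [ 0.609 -0.015  0.014] [ 60 104 190]
30 [ 0.608 -0.028  0.014] [ 60 104 190]
50 [ 0.607 -0.043  0.026] [61 61 62]
70 [ 0.606 -0.056  0.026] [62 63 62]
90 [ 0.605 -0.069  0.024] [63 65 65]
110 [ 0.604 -0.082  0.026] [62 62 61]
130 [ 0.602 -0.097  0.025] [59 60 59]
150 [ 0.601 -0.111  0.025] [55 55 54]
170 [ 0.6   -0.127  0.025] [24 25 27]
190 [ 0.598 -0.142  0.025] [25 26 27]
210 [ 0.596 -0.166  0.007] [83 85 83]
230 [ 0.599 -0.139  0.108] [21 21 22]
```

It fell over: dark face up at z=25 mm, i.e. flat on the pad. I rise above it, open, and measure.

Call:
play_rows(
  targets="-0.03 0 0 0 0 0;-0.08 0 0 0 0 0;-0.13 0 -0.02 0 0 0;-0.17 0 -0.06 0 0 0;-0.17 0 -0.07 0 0 0;-0.17 0 -0.07 0 0 0;-0.17 0 -0.07 0 0 0",
  claw=1,
)

```text
time_s: 16.6
tcp_pos: [0.6026, -0.0974, 0.2304]
tcp_rot: [1.268, 1.17, -1.27]
ft_force: [-0.8, 0.5, -0.4]
grip_width: 1.0
```

```bash
python3 - <<'E'
from h import *
shot('wrist','w11'); im,W=cloud('wrist','w11'); Z=W[...,2]
m=(Z>.018)&(Z<.032)&(im.max(2)<110)
n,l,s,ce=cv2.connectedComponentsWithStats(m.astype(np.uint8))
i=1+s[1:,4].argmax(); P=W[l==i]; r=cv2.minAreaRect((P[:,:2]*1000).astype(np.float32)); print(s[i],ce[i],np.round(r[0],1),np.round(r[1],1),round(r[2],1),np.median(P[:,2]).round(4)); print(cv2.boxPoints(r).round(0).tolist())
plan((r[0][0]/1e3,r[0][1]/1e3,.028),-4.7)
E
```

```text
[ 233  113   53   95 4803] [259.10618364 159.84176556] [604.6 -91.7] [118.5  64. ] 85.5 0.0232
[[568.0, -148.0], [632.0, -153.0], [641.0, -35.0], [577.0, -30.0]]
pos [ 0.6023 -0.0977  0.2299] ft [ 0.5  0.6 -1.1] j6 1.38 grip 1.006 t 16.65
  shift [ 0.2691  0.003  -0.0082] turn [-0.     -0.0001  0.0007] rows>= 5
```

View pics/w11.png

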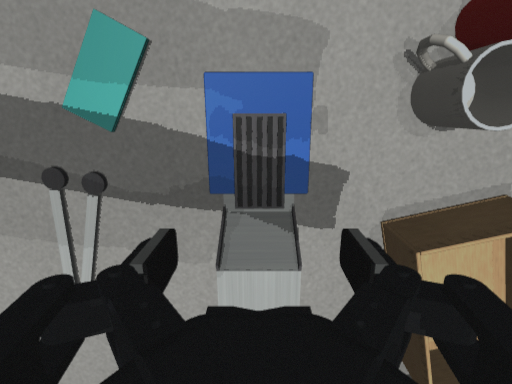

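Ribs up at pixel (259,160); it measures 118.5 x 64 mm at (604.6,-91.7), flat. Going down to grip it.

Call:
play_rows(
  targets="0.06 0.003 -0.004 0 0 0;0.12 0.003 -0.008 0 0 0;0.18 0.003 -0.008 0 0 0;0.23 0.003 -0.008 0 0 0;0.255 0.003 -0.008 0 0 0;0.265 0.003 -0.008 0 0 0;0.2705 0.003 -0.008 0 0 0;0.2725 0.003 -0.008 0 0 0;0.2725 0.003 -0.008 0 0 0",
  claw=0.9,
)

```text
time_s: 17.55
tcp_pos: [0.6057, -0.0923, 0.0269]
tcp_rot: [1.269, 1.169, -1.27]
ft_force: [-0.4, -0.4, 0.4]
grip_width: 0.9
```

```bash
python3 - <<'E'
from h import *
plan((.6046,-.0917,.0255),-4.5)
E
```

```text
pos [ 0.6057 -0.0923  0.0269] ft [-0.4 -0.4  0.4] j6 1.39 grip 0.9 t 17.55
  shift [ 0.0019 -0.0015 -0.0007] turn [-0.0012  0.0001 -0.0001] rows>= 1
```

Call:
play_rows(
  targets="0.002 -0.0015 -0.001 0 0 0;0.002 -0.0015 -0.001 0 0 0;0.002 -0.0015 -0.001 0 0 0;0.002 -0.0015 -0.001 0 0 0;0.002 -0.0015 -0.001 0 0 0;0.002 -0.0015 -0.001 0 0 0;0.002 -0.0015 -0.001 0 0 0;0.002 -0.0015 -0.001 0 0 0",
  claw=0.5,
  grip_force=50,
)

```text
time_s: 18.35
tcp_pos: [0.6062, -0.0919, 0.0276]
tcp_rot: [1.27, 1.165, -1.267]
ft_force: [1.2, -0.4, 6.2]
grip_width: 0.73
```

Call:
play_rows(
  targets="-0.01 0 0 0 0 0;-0.04 0 0 0 0 0;-0.1 0 0 0 0 0;-0.15 0 0 0 0 0;-0.2 0 0 0 0 0;-0.22 0 0 0 0 0;-0.22 0 0 0 0 0",
)

```text
time_s: 19.05
tcp_pos: [0.6071, -0.092, 0.1955]
tcp_rot: [1.272, 1.16, -1.264]
ft_force: [0.3, 0.6, -2.2]
grip_width: 0.735
```

```bash
python3 - <<'E'
from h import *
# holder from w1 (wrist) and scene: bed black region
for n,f in (('scene','s0'),('wrist','w1')):
    im,W=cloud(n,f); Z=W[...,2]; X,Y=W[...,0],W[...,1]
    reg=(X>.52)&(X<.745)&(Y>.1)&(Y<.31)&(Z>.035)&(Z<.06)
    for nm,mm in (('black',reg&(im.max(2)<70)),('base',reg)):
        n_,l,s,ce=cv2.connectedComponentsWithStats(mm.astype(np.uint8)); i=1+s[1:,4].argmax()
        P=W[l==i]; r=cv2.minAreaRect((P[:,:2]*1000).astype(np.float32)); print(f,nm,s[i],np.round(r[0],1),np.round(r[1],1),round(r[2],1),np.median(P[:,2]).round(4))
plan((.632,.208,.25),90)
E
```

```text
s0 black [ 260  234   56   53 1224] [618.3 206.8] [151.1 122.9] 0.1 0.0443
s0 base [ 244  230   80   75 2963] [637.8 207.5] [215.5 169.6] 0.6 0.0431
w1 black [  354    73   157   138 15608] [618.9 205.4] [160.9 129.3] 0.6 0.0454
w1 base [  342    52   170   172 24623] [622.2 206.5] [187.4 168.9] 0.6 0.0451
pos [ 0.6071 -0.092   0.1955] ft [ 0.3  0.6 -2.2] j6 1.39 grip 0.735 t 19.05
  shift [-0.0735  0.001  -0.4012] turn [ 0.4738 -0.0017 -0.0029] rows>= 10
```

```bash
python3 - <<'E'
from h import *
for n,f in (('scene','s0'),('wrist','w1')):
    im,W=cloud(n,f); Z=W[...,2]; X,Y=W[...,0],W[...,1]
    m=(X>.548)&(X<.69)&(Y>.155)&(Y<.257)&(im.max(2)>100)&(Z>.04)
    P=W[m][:,:2]*1000; r=cv2.minAreaRect(P.astype(np.float32)); print(f,m.sum(),np.round(r[0],1),np.round(r[1],1),round(r[2],1),P.min(0).round(),P.max(0).round())
o=ctrl.get_obs(); R0=Ro.from_rotvec(o['tcp_rot']).as_matrix()
s,t=plan((.6185,.206,.22),-89.5)
E
```

```text
s0 210 [619.  205.2] [141.5  93. ] 0.1 [548. 159.] [690. 252.]
w1 1171 [619.  204.3] [142.4  88.8] 0.5 [548. 159.] [690. 249.]
pos [ 0.6071 -0.092   0.1955] ft [ 0.3  0.6 -2.2] j6 1.39 grip 0.735 t 19.05
  shift [-0.0337 -0.0171 -0.3972] turn [ 0.4711 -0.0017 -0.0029] rows>= 10
```

Call:
play_rows(
  targets="-0.02 0 -0.02 -0.02 0 0;-0.034 -0.002 -0.05 -0.06 0 0;-0.034 -0.004 -0.09 -0.105 0 0;-0.034 -0.006 -0.13 -0.15 0 0;-0.034 -0.008 -0.17 -0.195 0 0;-0.034 -0.01 -0.21 -0.24 0 0;-0.034 -0.012 -0.25 -0.285 0 0;-0.034 -0.014 -0.29 -0.33 0 0;-0.034 -0.016 -0.325 -0.375 0 0;-0.034 -0.017 -0.355 -0.42 0 0;-0.034 -0.017 -0.38 -0.46 0 0;-0.034 -0.017 -0.397 -0.495 0 0;-0.034 -0.017 -0.397 -0.529 0 0;-0.034 -0.017 -0.397 -0.529 0 0;-0.034 -0.017 -0.397 -0.529 0 0;-0.034 -0.017 -0.397 -0.529 0 0",
)

```text
time_s: 20.65
tcp_pos: [0.6181, 0.2054, 0.2187]
tcp_rot: [-0.008, 1.564, 0.003]
ft_force: [0.4, 0.2, -2.3]
grip_width: 0.729
```

```bash
python3 - <<'E'
from h import *
shot('wrist','w12'); im,W=cloud('wrist','w12'); Z=W[...,2]; X,Y=W[...,0],W[...,1]
m=(X>.53)&(X<.71)&(Y>.145)&(Y<.265)&(im.max(2)>100)&(Z>.035)&(Z<.06)
n,l,s,ce=cv2.connectedComponentsWithStats(m.astype(np.uint8))
for i in range(1,n):
    if s[i,4]>30: P=W[l==i]*1000; print(s[i],P.min(0).round(),P.max(0).round())
m=(Z>.15); 
n,l,s,ce=cv2.connectedComponentsWithStats((m&(Z<.235)).astype(np.uint8))
for v in range(100,240,20): print(v,[W[v,u].round(3).tolist() for u in (200,256,310)])
plan((.6185,.206,.15),-89.5)
E
```

```text
[203  90 115   9 998] [530. 145.  39.] [539. 265.  46.]
[219 105  83  20 763] [545. 162.  43.] [565. 248.  54.]
100 [[0.541, 0.142, 0.046], [0.54, 0.201, 0.045], [0.54, 0.257, 0.044]]
120 [[0.561, 0.141, 0.046], [0.561, 0.201, 0.046], [0.56, 0.258, 0.045]]
140 [[0.565, 0.177, 0.216], [0.565, 0.203, 0.216], [0.564, 0.228, 0.216]]
160 [[0.574, 0.176, 0.216], [0.574, 0.203, 0.217], [0.574, 0.229, 0.215]]
180 [[0.585, 0.175, 0.214], [0.584, 0.203, 0.216], [0.583, 0.229, 0.217]]
200 [[0.595, 0.175, 0.215], [0.594, 0.203, 0.217], [0.594, 0.23, 0.216]]
220 [[0.606, 0.174, 0.213], [0.605, 0.203, 0.216], [0.604, 0.23, 0.216]]
pos [0.6182 0.2054 0.2192] ft [-0.3  0.4 -2.4] j6 0.21 grip 0.727 t 20.7
  shift [ 0.0923  0.0011 -0.0003] turn [-0.0005  0.0024  0.001 ] rows>= 2
```

View pics/w12.png

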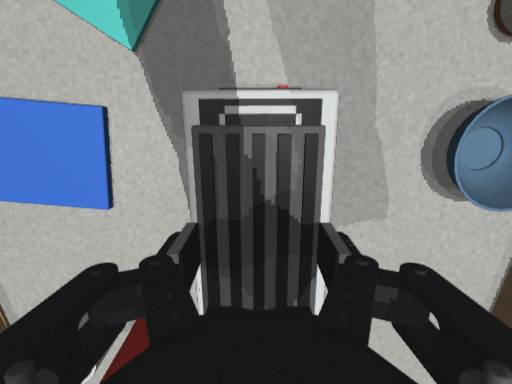

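```bash
python3 - <<'E'
from h import *
for n,f in (('scene','s0'),('wrist','w1')):
    im,W=cloud(n,f); Z=W[...,2]; X,Y=W[...,0],W[...,1]
    m=(X>.541)&(X<.697)&(Y>.15)&(Y<.26)&(im.max(2)>90)&(Z>.04)
    k,l,s,ce=cv2.connectedComponentsWithStats(m.astype(np.uint8))
    for i in range(1,k):
        if s[i,4]>30: P=W[l==i]*1000; print(f,s[i],np.percentile(P,2,axis=0).round(),np.percentile(P,98,axis=0).round())
im,W=cloud('wrist','w12'); Z=W[...,2]; m=(Z>.207)&(Z<.225)&(im.max(2)<150); m[215:]=0
P=W[m]*1000; print('plate',P.min(0).round(1),P.max(0).round(1))
r=cv2.minAreaRect(P[:,:2].astype(np.float32)); print(np.round(r[0],1),np.round(r[1],1),round(r[2],1))
E
```

```text
s0 [285 236  26  20 121] [541. 162.  41.] [572. 250.  52.]
s0 [264 261  28  22 175] [663. 163.  41.] [696. 250.  54.]
w1 [477  96  31  84 766] [665. 164.  45.] [690. 249.  53.]
w1 [365 113  27  81 738] [544. 163.  45.] [569. 248.  53.]
plate [557.4 171.9 207. ] [603.1 236.4 218.6]
[580.3 204.1] [45.6 64.2] 0.4
```

The holder's outer limits are x 544–690 and y 163–249, so its centre is about (617.5, 206). The held plate's near end is at x=557 and its midline at y=204, so it needs about +1 mm in y. Lowering.

Call:
play_rows(
  targets="0.05 0.001 0 0 0.002 0.001;0.1 0.0015 0 0 0.002 0.001;0.15 0.0015 0 0 0.002 0.001;0.185 0.0015 0 0 0.002 0.001;0.198 0.0015 0 0 0.002 0.001;0.203 0.0015 0 0 0.002 0.001;0.203 0.0015 0 0 0.002 0.001;0.203 0.0015 0 0 0.002 0.001",
)

```text
time_s: 21.5
tcp_pos: [0.6211, 0.2063, 0.0696]
tcp_rot: [-0.005, 1.565, 0.006]
ft_force: [-0.8, 0.8, -1.7]
grip_width: 0.73
```

```bash
python3 - <<'E'
from h import *
plan((.618,.2063,.060),-89.5)
shot('wrist','w13'); im,W=cloud('wrist','w13'); Z=W[...,2]
cv2.imwrite('pics/c13.png',cv2.resize(im[60:330,130:390][:,:,::-1],(560,580),interpolation=cv2.INTER_CUBIC))
for v in range(40,180,8): print(v,W[v,256].round(4),im[v,256])
for u in range(150,366,8): print(u,W[150,u].round(4)[1:],im[150,u].max())
E
```

```text
pos [0.6211 0.2063 0.0696] ft [-0.8  0.8 -1.7] j6 0.21 grip 0.73 t 21.5
  shift [ 0.0127 -0.     -0.0042] turn [-0.0006  0.0018 -0.0003] rows>= 1
40 [ 5.102e-01  2.031e-01 -2.000e-04] [214 214 210]
48 [ 0.5147  0.2031 -0.0012] [221 220 217]
56 [5.197e-01 2.031e-01 4.000e-04] [214 214 209]
64 [0.5309 0.2035 0.0414] [239 237 236]
72 [0.5348 0.2035 0.0415] [241 243 244]
80 [0.539  0.2036 0.0446] [106 106 106]
88 [0.543  0.2036 0.046 ] [96 96 96]
96 [0.5472 0.2037 0.0512] [241 243 244]
104 [0.5511 0.2037 0.0524] [241 243 244]
112 [0.555  0.2036 0.0462] [88 87 87]
120 [0.5591 0.2037 0.0456] [85 86 85]
128 [0.5623 0.2038 0.0638] [136 137 139]
136 [0.5657 0.2039 0.067 ] [84 85 85]
144 [0.5693 0.2039 0.068 ] [81 81 81]
152 [0.5733 0.2039 0.0661] [80 81 80]
160 [0.5768 0.2039 0.0678] [77 77 77]
168 [0.581  0.2039 0.0663] [74 75 74]
176 [0.5848 0.204  0.0671] [72 72 73]
150 [0.1448 0.0441] 44
158 [0.1495 0.0447] 45
166 [0.1543 0.0457] 45
174 [0.1586 0.0455] 46
182 [0.1633 0.0464] 46
190 [0.1671 0.0442] 48
198 [0.1759 0.0642] 79
206 [0.1804 0.0676] 48
214 [0.1836 0.0639] 66
222 [0.1874 0.0637] 85
230 [0.1916 0.0669] 49
238 [0.1954 0.0668] 41
246 [0.1991 0.0653] 136
254 [0.203  0.0673] 80
262 [0.2067 0.0666] 81
270 [0.2106 0.0658] 132
278 [0.2145 0.0638] 56
286 [0.218  0.0674] 84
294 [0.2223 0.0636] 147
302 [0.226  0.0642] 125
310 [0.2294 0.0669] 70
318 [0.2339 0.0635] 121
326 [0.2424 0.045 ] 66
334 [0.2467 0.0453] 65
342 [0.2509 0.0461] 64
350 [0.2556 0.0452] 62
358 [0.2603 0.0444] 62
```

View pics/c13.png

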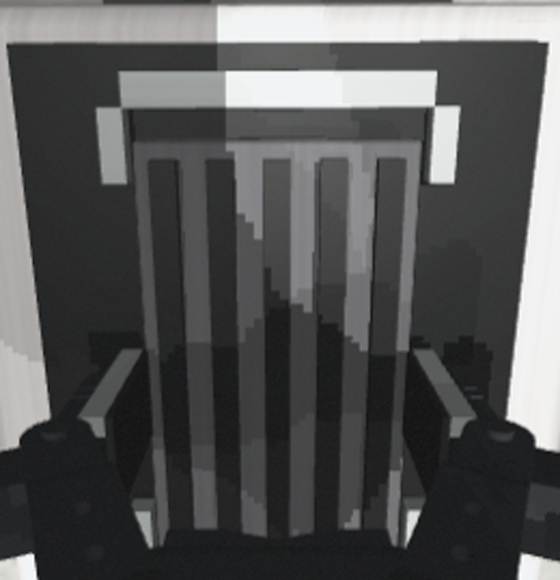

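The plate sits within the stops but about 3 mm too far in +x; correcting that while lowering.

Call:
play_rows(
  targets="0.002 0.001 -0.0045 0 0.002 0;0.006 0.001 -0.005 0 0.002 0;0.01 0.001 -0.005 0 0.002 0;0.0125 0.001 -0.005 0 0.002 0;0.0125 0.001 -0.005 0 0.002 0;0.0125 0.001 -0.005 0 0.002 0",
)

```text
time_s: 22.15
tcp_pos: [0.6173, 0.207, 0.06]
tcp_rot: [-0.005, 1.572, 0.006]
ft_force: [0.4, -0.4, -2.4]
grip_width: 0.73
```

```bash
python3 - <<'E'
from h import *
plan((.618,.207,.0595),-89.5)
shot('wrist','w14'); im,W=cloud('wrist','w14')
for v in range(86,150,4): print(v,W[v,256].round(4),im[v,256].max())
m=(abs(W[...,0]-.557)<.0012)&(im.max(2)>110)&(W[...,2]>.047); m[:, :150]=0
print('walls/plate y at x~.557', np.unique((W[m][:,1]*1000).round()))
E
```

```text
pos [0.6173 0.207  0.06  ] ft [ 0.4 -0.4 -2.4] j6 0.21 grip 0.73 t 22.15
  shift [ 0.0007 -0.0001  0.001 ] turn [-0.0006 -0.0003 -0.0002] rows>= 1
86 [0.5388 0.2044 0.0444] 120
90 [0.5407 0.2044 0.0453] 95
94 [0.5426 0.2044 0.0457] 92
98 [0.5444 0.2044 0.0453] 88
102 [0.5465 0.2044 0.0509] 242
106 [0.5484 0.2045 0.0517] 242
110 [0.5502 0.2045 0.0521] 242
114 [0.552  0.2045 0.0504] 242
118 [0.554  0.2044 0.0449] 154
122 [0.5559 0.2044 0.0453] 84
126 [0.5575 0.2045 0.0548] 112
130 [0.5593 0.2045 0.0556] 132
134 [0.5609 0.2046 0.0592] 62
138 [0.5628 0.2046 0.0577] 81
142 [0.5646 0.2046 0.0582] 79
146 [0.5666 0.2046 0.0573] 78
walls/plate y at x~.557 [162. 163. 164. 165. 166. 167. 168. 195. 196. 197. 198. 199. 200. 201.
 202. 203. 204. 205. 206. 207. 208. 209. 210. 211. 212. 213. 214. 215.
 216. 217. 218. 219. 220. 221. 222. 223. 224. 225. 226. 227. 228. 229.
 230. 231. 232. 233. 234. 235. 236. 237. 242. 243. 244. 245. 246. 247.
 248.]
```

Gap to the end stop is 4.5 mm. In y the stops run 168–242 and the plate's edge is at 237, so it is centred. Its top is about 1 mm high; touch down and release.

Call:
play_rows(
  targets="0.003 0 0 0 0 0;0.003 0 0 0 0 0;0.003 0 0 0 0 0;0.003 0 0 0 0 0",
)

```text
time_s: 22.6
tcp_pos: [0.6176, 0.2071, 0.0597]
tcp_rot: [-0.005, 1.571, 0.006]
ft_force: [-4.4, -0.8, 6.3]
grip_width: 0.731
```

Call:
play_rows(
  targets="0 0 0 0 0 0;0 0 0 0 0 0;0 0 0 0 0 0;0 0 0 0 0 0;-0.02 0 0 0 0 0;-0.06 0 0 0 0 0;-0.12 0 0 0 0 0;-0.18 0 0 0 0 0;-0.2 0 0 0 0 0;-0.2 0 0 0 0 0",
  claw=1,
)

```text
time_s: 23.6
tcp_pos: [0.6198, 0.2075, 0.2159]
tcp_rot: [-0.003, 1.561, 0.008]
ft_force: [-0.3, 0.4, 0.9]
grip_width: 0.999
```

```bash
python3 - <<'E'
from h import *
plan((.618,.207,.2),-89.5)
shot('wrist','w15'); im,W=cloud('wrist','w15')
cv2.imwrite('pics/c15.png',cv2.resize(im[60:330,130:390][:,:,::-1],(560,580),interpolation=cv2.INTER_CUBIC))
Z=W[...,2]; m=(Z>.05)&(Z<.065)&(im.max(2)<225); P=W[m]; k=(abs(P[:,0]-.617)<.064)&(abs(P[:,1]-.205)<.036); P=P[k]
A=np.c_[P[:,:2]-[.617,.205],np.ones(len(P))]; print('plane',np.linalg.lstsq(A,P[:,2],rcond=None)[0].round(4), (P.min(0)*1e3).round(1),(P.max(0)*1e3).round(1))
E
```

```text
pos [0.6198 0.2075 0.2159] ft [-0.3  0.4  0.9] j6 0.21 grip 0.999 t 23.6
  shift [ 0.0211 -0.0007 -0.0027] turn [-0.0006  0.0032 -0.001 ] rows>= 1
plane [0.0018 0.0009 0.0556] [553. 169.  50.] [677.7 238.7  59.7]
```

View pics/c15.png

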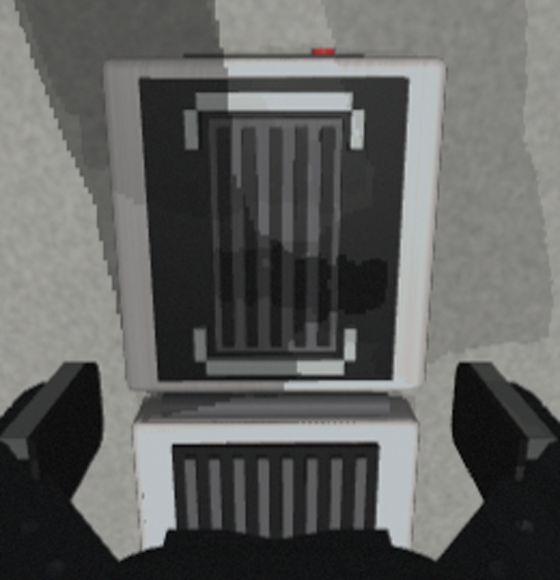

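The plate lies ribs up, flat (slope under 0.2°), inside all the stops, and the gripper is clear. I'll check the bystanders with a quick scene difference and hand in.

```bash
python3 - <<'E'
from h import *
a=np.load('pics/s0.npz')['im'].astype(int); b,_=shot('scene','s9'); 
for n,(u,v,w,h) in dict(jar=(384,254,26,28),bowl=(345,280,46,46),spatula=(136,134,50,40)).items(): print(n,np.abs(b[v:v+h,u:u+w]-a[v:v+h,u:u+w]).mean().round(2))
c=np.load('pics/w3.npz'); d=np.load('pics/w11.npz')
for f in ('w3','w11'):   # tongs pivot discs before/after push
    im,W=cloud('wrist',f); print(f,[W[v,u].round(3).tolist() for u,v in (((44,72),(86,77)) if f=='w3' else ((55,179),(94,183)))])
print(ctrl.get_obs()['ft_force'].round(1)); print(ctrl.job_done())
E
```

```text
jar 0.63
bowl 0.75
spatula 0.65
w3 [[0.33, -0.093, 0.007], [0.383, -0.104, 0.01]]
w11 [[0.332, -0.094, 0.008], [0.382, -0.103, 0.008]]
[ 0.1 -0.2 -0.7]
the job is handed in; nothing more can be done
None
```

The grill plate is lying ribs up in the grill holder, flat between the steel stops and released. I handed the job in at about 24 s of the 70 s allowed.

- **Choosing the plate:** I took the larger bright one (120 x 64 mm), leaving the turquoise one and the smaller bright one.
- **Turning it:** I set it back up on the ramp shelf, let go, and pushed it over the crest at about 26 mm/s. It leaned in the gutter, and a further push tipped it onto the landing pad, flat and ribs up. Its uphill end overhung the gutter by about 17 mm.
- **Placing it:** I picked it up from the pad, laid it in the holder and released it.

**Last checks:**
- **Plate:** it is level to about 0.2°. Just before release it was about 4.5 mm from the near end stop and centred across the width, and the final picture shows it inside all the stops.
- **Bystanders:** the jar, bowl and spatula show no change in the scene picture. The tongs were unmoved (within 2 mm) when last measured, after the push; I did not re-check them at the very end.
- **Gripper:** clear of everything, and wrist contact forces at the readings stayed around 8 N or less.

No check failed. The side camera put the ramp about 6–7 mm off the scene camera; the wrist view agreed with the scene camera to 2–3 mm, so I used those two.

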